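Change over a two-channel tube reader with push-push lifts

ROBOT

A 6-joint arm with a two-finger parallel gripper is mounted at the origin on the work surface. World frame = base frame: x ahead of the robot, y to its left, z up, the work surface at z = 0. Lengths are in m, angles in rad, forces in N, time in s.
With the tool pointing down it reaches from about 0.35 to 0.725 m from the base axis. Payload 6 kg.
Tool frame: the origin (TCP) lies at the very end of the fingers, on their centre line; the grasp point (between the pads) lies 19 mm behind it; z points along the fingers, y is the line along which they close (so a half turn about z gives the same grasp; the last joint's range is limited). The gripper opens to 85 mm and grips with 20 to 120 N. Pads are 22 mm wide; open, the fingers measure 114 mm over their backs; the gripper's body (76 mm by 85 mm) begins 54 mm behind the grasp point. The pads swing forward as they close: fully open they stand 13 mm farther back than shut.
Start: joints at [1.455, 0.04, 0.085, 0, -1.615, -0.334], TCP at [0.261, 0.54, 0.231] pointing down, gripper open.
Joint ranges: [-2.56, 2.56], [-1.29, 2.01], [-1.08, 1.49], [-3.29, 1.98], [-2.81, -0.18], [-2.99, 2.99]. Speed limits (rad/s): [2.57, 2.57, 3.01, 3.14, 3.14, 3.14].

INTERFACE

Orientations are given as a 3x3 rotation matrix whose columns are the frame's x, y, z axes.
In Python, from cell import sensors, grab_frame, workorder, regions_of, place_of gives the robot as it stands. The module is installed in compiled form; this text tells all that it offers.
- The arm moves only by the shell command python3 -m creep 'ROWS'. ROWS is JSON, a list of rows, each an object with "grip": the finger opening in mm, from 0 to 85.4; "linear": the shift along the tool's x, y, z each as a share of 15 cm, from -1 to 1, a list of three; "turn": the turn about the tool's z as a share of 45 degrees, from -1 to 1. In form: [{"grip": grip, "linear": [x, y, z], "turn": turn}, ...]. A call has 1 to 8 rows; each row is the pose to reach, as a shift and turn from the pose commanded when the call began, along the tool's axes at that moment; what a row does not reach only later rows make up. A row lasts 1/12 s, in which the tool goes at most 41.7 mm and 7.16 degrees, less where a joint would pass 70% of its speed; a pose out of reach is approached as far as the arm can. A call with a number of a shift or a turn outside -1 to 1 is refused whole. A call with a gripper value outside its range is refused whole. The fingers move at their own pace and stop on an object; the grip force is fixed at half the most. Time passes only in rows, so rows that repeat a pose let the fingers close. It gives the time, the measured TCP pose, the force, the opening and the grip force at its end, in the units of the state.
- sensors.state(): the state, without advancing time (a new reading comes with each control period).
- grab_frame(name): name is "scene" or "top" or "wrist"; returns a dict with "image" (420x560x3 uint8, red, green, blue), "vertical_fov" (degrees; the focal length in pixels is half the picture's height over the tangent of half this angle, whatever the lens; pixels are square), "cx", "cy" (the principal point, pixels), "dist_coeffs" ([k1, k2, p1, p2, k3] as OpenCV has them; the pictures are not rectified), "rvec" (rotation vector, rad) and "tvec" (3), from world to camera coordinates, as OpenCV has them. Camera axes: x right, y down, z forward; pixel columns grow to the right and rows downward; lengths in m; the calibration is good to about 2 mm. A picture is of the moment at which its call begins. There is no depth.
- workorder.finish_job(): hands the job in; it is judged then, once.
Trained networks look in a picture, given as the dict that the camera call returned (one of the last four; its "shot" number tells which), for a name from the list of things; names that differ only in an ending like _2 or _b are one class to them, and where a whole thing is asked for, a point or a joint stands for the part that bears it (a point fixed in the world has none). Each returns a list of dicts, best first, with "score" (0 to 1); they miss things now and then, are a little off and sometimes report something else, mostly with a low value. They report only what shows in the picture. A call takes as long as a camera call.
- regions_of(picture, label): "mask" (420x560 bool, what is visible of it) and "extent" ([centre column, centre row, width, height] in pixels, round what is visible of it).
- place_of(picture, label): "centre" ([column, row] in pixels: a listed point, or the origin of a listed thing).
The state is a dict: "t": time; "qpos": joint angles; "joint_vel": joint speeds; "effort": joint torques, N m; "tool_pos": TCP position; "orientation": TCP orientation; "ft_force": force on the tool from outside, world axes, zero at the start; "wrist_torque": the same for the moment, N m; "finger_gap": opening from 0.0 (shut) to 1.0 (fully open); "grip_force": force on a finger pad.
Only numpy, scipy, OpenCV 4.12 (cv2) and the standard library are available. Lean on these libraries where they do the work, as an engineer would, in place of code of your own. Each camera call takes 0.05 s, during which the arm holds its last target. There are 200 camera calls.

TASK

The capped tube locked down in the reader has been read: press it so that its push-push lift releases, and leave it standing raised in its well for collection. Move the one capped tube from the steel rack into the reader's free well and press it fully down so that its lift locks and holds it down. The tubes are glass: press firmly to the stop but never hard (at most 18 N), and leave the other things on the bench undisturbed.

Things in the scene. Friction and masses are not known exactly. Their poses are not given: they have to be found in the camera images.
- reader: white bench reader with two tube wells, 190 mm deep (x), 215 mm wide (y), flat deck 92 mm above its origin, sloping black keypad on the -x side; fixed, on levelling feet that raise its origin (centre of its underside) 0 to 8 mm above the bench. The wells lie at x = +25 mm, y = +45 and -45 mm of this frame; which is well_a and which well_b changes
- well_a: the reader's well that holds the tube already read; same size as well_b. Origin on the well's axis, level with the reader's origin, z up, axes as the reader's
- well_b: the reader's free well. Origin on its axis, level with the reader's origin, z up; heights here are above it. A collar of 39 mm outer, 29 mm inner diameter stands up to 103 mm. The 29 mm counterbore (for the cap) goes down to 83 mm, where a flat step leads to an 18 mm guide bore (for the glass); in it the lift's flat seat stands at 27 mm when raised, 13 mm locked, 6.5 mm at the stop
- well_a_rim (a point): centre of the top of well_a's collar, 103 mm above the well's origin
- well_b_rim (a point): centre of the top of well_b's collar, 103 mm above the well's origin
- lift_a (a joint): downward travel (m) of well_a's spring lift, locked at the start with tube_a on it. 0 = raised, about 0.014 = locked, 0.0205 = stop. Push-push like a retractable pen: press the cap straight down to the stop and let go; from raised it comes back only to 0.014 and locks, from locked it rises to 0. The latch changes over only in the last 0.5 to 1 mm before the stop; a shorter press changes nothing
- lift_b (a joint): downward travel (m) of well_b's spring lift, raised and empty at the start; same latch as lift_a. The spring pushes up with 3.5 N at 0, rising evenly to 5.6 N at the stop; pressed slowly (10 to 20 mm/s) it takes 4 to 7 N on the way, and at the stop the force climbs steeply (many N per mm)
- tube_a: the tube already read: capped glass culture tube, 16 mm diameter, round bottom, with a black ribbed screw cap 21 mm in diameter, 20 mm tall; about 35 g, upright in well_a. Origin at the tip of its round bottom, z along it to the cap. Caps are not all screwed on alike: the cap top lies 100 to 106 mm above the bottom, so 10 to 16 mm above the collar when locked, 3.5 to 9.5 mm at the stop
- tube_a_neck (a point): point on tube_a's axis at its neck, 80 mm above its bottom
- tube_b: the waiting tube, same kind and size as tube_a and the only capped one in the rack; stands upright in one of the rack's holes, its bottom 3 mm above the bench. Origin at the tip of its round bottom, z along it to the cap. The place to grip is the cap (from 80-86 to 100-106 mm up the tube, depending on how far it is screwed on)
- tube_b_neck (a point): point on tube_b's axis at its neck, 80 mm above its bottom
- rack: steel tube rack, 62 mm (x) by 205 mm (y), 62 mm high, fixed; one row of four 18.6 mm holes along its y at -75, -25, +25 and +75 mm, floor 3 mm above the bench. Origin: centre of its underside
- open_tube_1: empty glass tube without cap, 16 mm diameter, 75 mm long, in the rack; origin at its bottom. Not to be disturbed
- open_tube_2: second such open tube in the rack. Not to be disturbed
- dish_1: Petri dish, 89 mm diameter, 15 mm high, in front on the bench (lower of two); origin under its centre. Not to be disturbed
- dish_2: Petri dish on top of dish_1. Not to be disturbed
- marker: black marker pen, 125 mm long, lying between reader and rack. Not to be disturbed
- flask: conical glass flask, 76 mm diameter, 96 mm high, at the back. Not to be disturbed
- alcohol_lamp: glass spirit lamp with metal cap, 72 mm diameter, 70 mm high, at the back. Not to be disturbed
- media_bottle: amber bottle with black cap, 60 mm diameter, 110 mm high, at the back. Not to be disturbed

How it is judged:
By the outcome, as a careful person would: the job done as asked, in the order asked, and still so for the second after the job is handed in, with the robot touching nothing.
It also fails if it takes over 58 s, if anything falls off the work surface, if the arm or the gripper's body presses on something with over 40 N, if the wrist force passes 120 N, or if a joint passes its speed limit or range.

## Working session

There is one attempt and no reset: what is moved stays moved. The work goes in short steps, Python scripts to look and compute and a shell command to move; the robot and the scene stay as the last step left them, time stands still between calls to the robot, and variables do not carry over. Pictures are saved under pics/ and viewed, at most 10 in all, crops included, and the job is handed in when it is done.

```bash
mkdir -p pics; cat > h.py <<'E'
import numpy as np, cv2
from cell import sensors, grab_frame, workorder, regions_of, place_of
def K(p):
    h=p["image"].shape[0]; f=h/2/np.tan(np.radians(p["vertical_fov"])/2)
    return np.array([[f,0,p["cx"]],[0,f,p["cy"]],[0,0,1.]])
def ray(p,uv):
    n=cv2.undistortPoints(np.array([[uv]],float),K(p),np.array(p["dist_coeffs"],float)).ravel()
    R=cv2.Rodrigues(np.array(p["rvec"],float))[0]; t=np.array(p["tvec"],float).ravel()
    d=R.T@np.array([n[0],n[1],1]); return -R.T@t, d/np.linalg.norm(d)
def tri(obs):
    A=np.zeros((3,3));b=np.zeros(3)
    for p,uv in obs:
        c,d=ray(p,uv);M=np.eye(3)-np.outer(d,d);A+=M;b+=M@c
    X=np.linalg.solve(A,b)
    return X,[np.linalg.norm(np.cross(X-ray(p,uv)[0],ray(p,uv)[1])) for p,uv in obs]
def atz(p,uv,z):
    c,d=ray(p,uv);return c+d*(z-c[2])/d[2]
def proj(p,X):
    return cv2.projectPoints(np.array([X],float),np.array(p["rvec"],float),np.array(p["tvec"],float),K(p),np.array(p["dist_coeffs"],float))[0].ravel()
def save(p,n): cv2.imwrite("pics/"+n,p["image"][:,:,::-1])
E
python3 - <<'E'
from h import *
S=grab_frame("scene");T=grab_frame("top")
im=np.hstack([S["image"],T["image"]]);cv2.imwrite("pics/a.png",cv2.resize(im[:,:,::-1],(800,300)))
save(S,"s.png");save(T,"t.png")
for n in ["reader","well_a","well_a_rim","well_b_rim","tube_a","tube_a_neck","tube_b_neck","tube_b","rack","open_tube_1","marker"]:
    for nm,p in(("S",S),("T",T)):
        print(n,nm,[(np.round(r["centre"],1).tolist(),round(r["score"],2)) for r in place_of(p,n)][:4])
for nm,p in(("S",S),("T",T)):
    print(nm,[(np.round(r["extent"]).tolist(),round(r["score"],2)) for r in regions_of(p,"tube_a")][:4])
s=sensors.state();print(s["t"],np.round(s["orientation"],3).tolist(),s["ft_force"],s["tool_pos"])
E
```

```text
reader S [([299.8, 165.4], 0.8)]
reader T [([390.3, 222.9], 0.66), ([220.7, 229.8], 0.41)]
well_a S []
well_a T [([223.0, 233.8], 0.82), ([191.7, 224.4], 0.76)]
well_a_rim S [([292.6, 145.4], 0.95), ([374.1, 249.4], 0.71), ([262.8, 279.3], 0.38), ([94.5, 296.3], 0.23)]
well_a_rim T [([219.0, 231.9], 0.76)]
well_b_rim S [([317.0, 126.7], 0.9)]
well_b_rim T [([181.1, 220.0], 0.64)]
tube_a S [([228.3, 316.9], 0.48)]
tube_a T [([377.4, 220.8], 0.66), ([221.8, 235.3], 0.55), ([345.8, 139.9], 0.55)]
tube_a_neck S [([292.1, 150.1], 0.56)]
tube_a_neck T [([216.2, 229.6], 0.44)]
tube_b_neck S [([223.8, 293.9], 0.72)]
tube_b_neck T [([377.2, 217.0], 0.49)]
tube_b S [([228.3, 316.9], 0.48)]
tube_b T [([377.4, 220.8], 0.66), ([221.8, 235.3], 0.55), ([345.8, 139.9], 0.55)]
rack S [([235.1, 309.9], 0.68)]
rack T [([362.7, 214.4], 0.88), ([378.3, 214.8], 0.71)]
open_tube_1 S [([207.9, 337.1], 0.67), ([262.7, 280.8], 0.63)]
open_tube_1 T [([218.9, 234.5], 0.59), ([392.6, 224.8], 0.58), ([334.6, 213.1], 0.5)]
marker S [([255.0, 220.0], 0.51)]
marker T [([284.6, 239.5], 0.63)]
S [([222.0, 295.0, 14.0, 21.0], 0.57), ([295.0, 146.0, 11.0, 15.0], 0.46), ([263.0, 267.0, 3.0, 15.0], 0.19)]
T [([338.0, 208.0, 5.0, 2.0], 0.43)]
1.3 [[0.901, -0.435, 0.0], [-0.435, -0.901, -0.0], [0.0, 0.0, -1.0]] [-0.44771541  1.08121197  0.19972589] [0.26083155 0.54032329 0.23125256]
```

View pics/s.png

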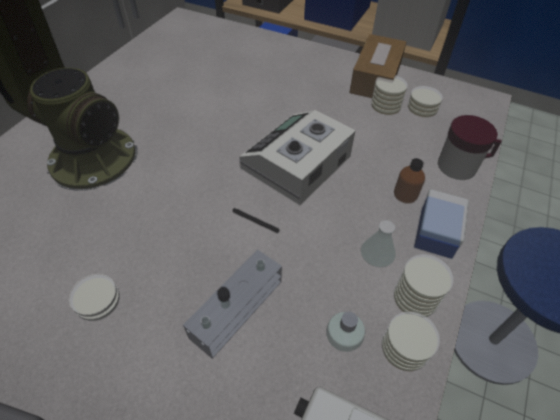

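View pics/t.png

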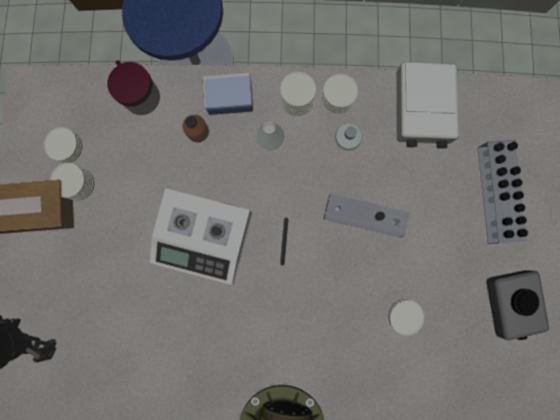

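The scene view shows the reader with caps/wells near (294,147) and (318,128). The tube rack has one black cap at (223,294). In the top view the reader wells are at (182,222) and (217,231), and the rack cap is at (380,216).

```bash
python3 - <<'E'
from h import *
S=grab_frame("scene");T=grab_frame("top")
def c(p,x,y,w,h,k): return cv2.resize(p["image"][y:y+h,x:x+w,::-1],None,fx=k,fy=k,interpolation=cv2.INTER_CUBIC)
a=c(S,240,100,130,100,3);b=c(T,140,180,130,100,3);d=c(S,180,240,130,100,3);e=c(T,300,170,130,100,3)
cv2.imwrite("pics/b.png",np.vstack([np.hstack([a,b]),np.hstack([d,e])]))
for n,u,v in [("rimR",(292.6,145.4),(219,231.9)),("rimL",(317,126.7),(181.1,220)),("capB",(223,292),(379.5,216)),("neckA",(292.1,150.1),(216.2,229.6)),("neckB",(223.8,293.9),(377.2,217)),("marker",(255,220),(284.6,239.5))]:
    X,r=tri([(S,u),(T,v)]);print(n,np.round(X,4),np.round(r,4), np.linalg.norm(X[:2]))
E
```

```text
rimR [0.4978 0.1599 0.1138] [0.0014 0.0014] 0.5228780468646393
rimL [0.5222 0.2517 0.1097] [0.001 0.001] 0.5797016353846624
capB [ 0.5447 -0.2249  0.1038] [0.0008 0.0008] 0.5892824410410685
neckA [0.4996 0.1669 0.095 ] [0.0036 0.0036] 0.5267425064388821
neckB [ 0.5432 -0.2218  0.0903] [0.0007 0.0007] 0.5866939223455607
marker [0.4845 0.0022 0.0118] [0.0007 0.0007] 0.48453725534009623
```

View pics/b.png

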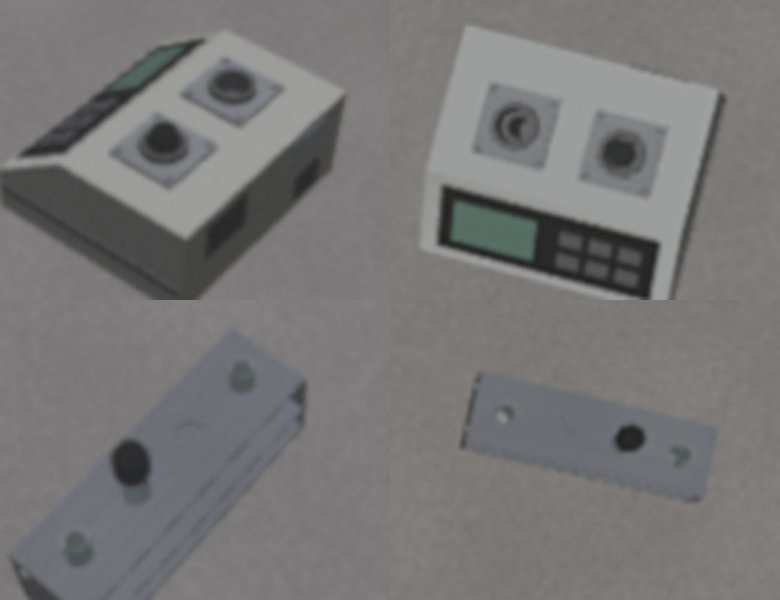

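The −y (right) well holds tube_a, the left well is free, and tube_b stands second from the right in the rack. I'll move over tube_a with the gripper closed.

```bash
python3 -m creep '[{"grip":0,"linear":[0.28,0.17,0],"turn":0},{"grip":0,"linear":[0.56,0.35,0],"turn":0},{"grip":0,"linear":[0.84,0.52,0],"turn":0},{"grip":0,"linear":[0.84,0.52,0],"turn":0}]'
python3 -m creep '[{"grip":0,"linear":[0.28,0.17,0],"turn":0},{"grip":0,"linear":[0.56,0.35,0],"turn":0},{"grip":0,"linear":[0.84,0.52,0],"turn":0},{"grip":0,"linear":[0.84,0.52,0],"turn":0}]'
python3 -m creep '[{"grip":0,"linear":[0.28,0.17,0],"turn":0.15},{"grip":0,"linear":[0.56,0.35,0],"turn":0.3},{"grip":0,"linear":[0.84,0.52,0],"turn":0.45},{"grip":0,"linear":[0.84,0.52,0],"turn":0.88},{"grip":0,"linear":[0.84,0.52,0],"turn":0.88},{"grip":0,"linear":[0.84,0.52,0],"turn":0.88}]'
python3 -m creep '[{"grip":0,"linear":[0,0,0],"turn":0.88},{"grip":0,"linear":[0,0,0],"turn":0.88},{"grip":0,"linear":[0,0,0],"turn":0.88},{"grip":0,"linear":[0,0,0],"turn":0.88},{"grip":0,"linear":[0,0,0],"turn":0.88},{"grip":0,"linear":[0,0,0],"turn":0.88}]'
python3 - <<'E'
from h import *
W=grab_frame("wrist");save(W,"w1.png")
for n in ["well_a_rim","tube_a_neck","tube_a"]:
    print(n,[(np.round(r["centre"],1).tolist(),round(r["score"],2)) for r in place_of(W,n)][:4])
print([(np.round(r["extent"]).tolist(),round(r["score"],2)) for r in regions_of(W,"tube_a")][:4])
s=sensors.state();print(s["t"],np.round(s["orientation"],3).tolist(),s["ft_force"],s["tool_pos"],s["qpos"])
print("proj",proj(W,[.498,.162,.12]),proj(W,[.522,.25,.11]),ray(W,(280,210)))
E
```

```text
t: 1.73
tool_pos: [0.3418, 0.4126, 0.232]
orientation: [[0.9, -0.436, 0.001], [-0.436, -0.9, 0.0], [0.001, -0.001, -1.0]]
ft_force: [0.1, 0.9, 0.6]
finger_gap: 0.453
grip_force: 0.0
t: 2.07
tool_pos: [0.4213, 0.2873, 0.232]
orientation: [[0.9, -0.436, 0.001], [-0.436, -0.9, 0.0], [0.001, -0.001, -1.0]]
ft_force: [-0.2, 1.6, 0.6]
finger_gap: -0.002
grip_force: 0.0
t: 2.57
tool_pos: [0.5002, 0.1636, 0.2312]
orientation: [[0.408, -0.913, -0.0], [-0.913, -0.408, -0.0], [0.0, 0.0, -1.0]]
ft_force: [-0.2, 0.2, -0.1]
finger_gap: 0.003
grip_force: 0.0
t: 3.07
tool_pos: [0.4995, 0.1652, 0.2314]
orientation: [[-0.265, -0.964, 0.0], [-0.964, 0.265, -0.0], [-0.0, -0.0, -1.0]]
ft_force: [0.4, -0.2, -0.5]
finger_gap: 0.0
grip_force: 0.0
well_a_rim [([285.4, 201.1], 0.65), ([283.4, 176.3], 0.65)]
tube_a_neck [([287.6, 195.0], 0.88)]
tube_a [([282.5, 177.0], 0.96)]
[([286.0, 199.0, 20.0, 28.0], 0.83), ([40.0, 140.0, 78.0, 70.0], 0.58)]
3.3167 [[-0.256, -0.967, 0.0], [-0.967, 0.256, -0.0], [0.0, -0.0, -1.0]] [-0.32099489  0.01125353 -0.50240979] [0.49949953 0.16523152 0.23131783] [ 7.02270341e-01 -1.57131296e-01 -1.04089063e-01  5.46117597e-05
 -1.62385849e+00 -9.61384754e-01]
proj [283.92397263 196.64694154] [284.00885136 287.20353041] (array([0.47954543, 0.09584706, 0.37319336]), array([ 0.09298101,  0.28794844, -0.95312131]))
```

View pics/w1.png

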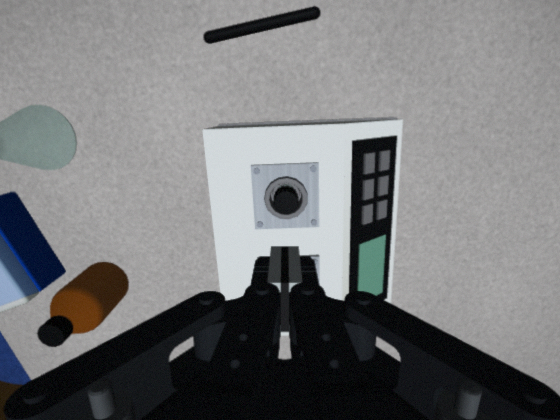

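The wrist view shows tube_a's black cap at about (287,200) inside the collar ring. I'll shift toward the free well for a second view and measure both wells.

```bash
cat >> h.py <<'E'
def dark(p,uv,r,th=60):
    g=cv2.cvtColor(p["image"],cv2.COLOR_RGB2GRAY);m=np.zeros_like(g);cv2.circle(m,tuple(int(round(v)) for v in uv),r,255,-1)
    b=((g<th)&(m>0)).astype(np.uint8)
    n,l,s,c=cv2.connectedComponentsWithStats(b);i=1+np.argmax(s[1:,4]);return c[i],s[i]
E
python3 - <<'E'
from h import *
W=grab_frame("wrist");s=sensors.state()
np.savez("w1.npz",img=W["image"],rvec=W["rvec"],tvec=W["tvec"])
print(dark(W,(286,199),18,35),[ (r["centre"]) for r in place_of(W,"well_a_rim")])
E
python3 -m creep '[{"grip":0,"linear":[-0.25,0,0],"turn":0},{"grip":0,"linear":[-0.5,0,0],"turn":0},{"grip":0,"linear":[-0.6,0,0],"turn":0},{"grip":0,"linear":[-0.6,0,0],"turn":0},{"grip":0,"linear":[-0.6,0,0],"turn":0}]'
python3 - <<'E'
from h import *
W=grab_frame("wrist");save(W,"w2.png")
P=dict(W);z=np.load("w1.npz");P.update(image=z["img"],rvec=z["rvec"],tvec=z["tvec"])
for n in ["well_a_rim","well_b_rim","tube_a_neck"]:
    print(n,[(np.round(r["centre"],1).tolist(),round(r["score"],2)) for r in place_of(W,n)][:4])
uv=proj(W,[.498,.162,.12]);print(uv,dark(W,uv,18,35))
a=cv2.resize(P["image"][150:250,235:335,::-1],None,fx=4,fy=4,interpolation=3);b=cv2.resize(W["image"][50:250,235:335,::-1],None,fx=3,fy=3,interpolation=3)
b=b[:600];a=np.vstack([a,np.zeros((200,400,3),np.uint8)]);cv2.imwrite("pics/c.png",np.hstack([a,b]))
E
```

```text
(array([285.50086655, 200.19410745]), array([271, 186,  30,  28, 577], dtype=int32)) [[283.6, 199.5]]
t: 3.83
tool_pos: [0.5227, 0.2527, 0.2306]
orientation: [[-0.257, -0.967, -0.001], [-0.967, 0.257, -0.001], [0.001, 0.001, -1.0]]
ft_force: [0.5, -0.9, 0.9]
finger_gap: 0.004
grip_force: 0.0
well_a_rim [([283.5, 89.1], 0.91)]
well_b_rim [([288.2, 197.3], 0.81)]
tube_a_neck [([287.4, 92.8], 0.81)]
[283.82858761  80.21977281] (array([284.79439252,  87.57009346]), array([272,  77,  26,  22, 428], dtype=int32))
```

View pics/c.png

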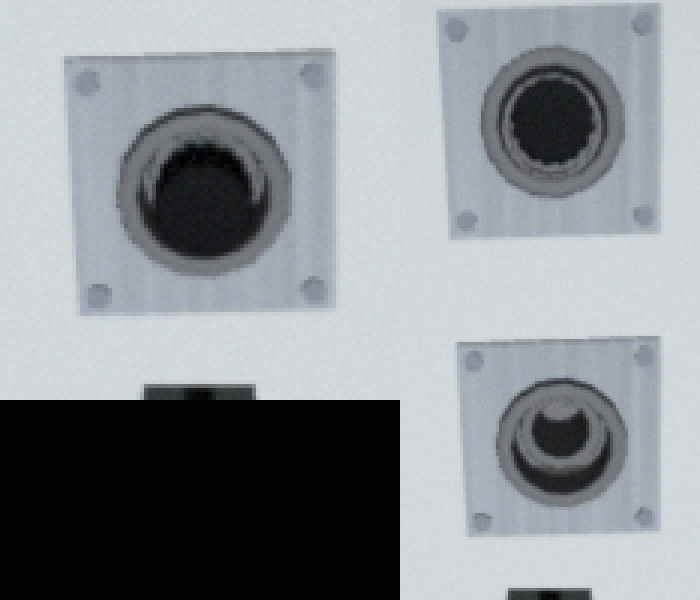

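In this close-up, left is view 1: ring A is centred at about (286.2,197.5) with the cap disc at (286.2,202). View 2 has ring A and the cap at (286,90.3), and the free well's ring at (288.7,197.3).

```bash
python3 - <<'E'
from h import *
W=grab_frame("wrist");P=dict(W);z=np.load("w1.npz");P.update(rvec=z["rvec"],tvec=z["tvec"])
S=grab_frame("scene");T=grab_frame("top")
A,_=tri([(P,(286.2,197.5)),(W,(286,90.3))]);print("ringA",A,_)
C,_=tri([(P,(286.2,202)),(W,(286,90.3))]);print("cap",C,_)
zr=A[2]
for z in(.103,.107,.111):
    a=atz(W,(286,90.3),z);b=atz(W,(288.7,197.3),z);a1=atz(P,(286.2,197.5),z);print(z,a1[:2],a[:2],b[:2],np.linalg.norm(a-b),np.degrees(np.arctan2(-(b-a)[0],(b-a)[1])))
for z in (.113,.118,.123): print(atz(P,(286.2,202),z)[:2],atz(W,(286,90.3),z)[:2])
print(tri([(S,(318.0,127.5)),(T,(181.5,221.7)),(W,(288.7,197.3))]))
s=sensors.state();print(s["tool_pos"],s["orientation"])
E
```

```text
ringA [0.49772587 0.16738764 0.10395747] [np.float64(0.0003253338793082638), np.float64(0.00032533387930836535)]
cap [0.49795788 0.16803265 0.115885  ] [np.float64(0.00031988558637847546), np.float64(0.0003198855863784248)]
0.103 [0.49747241 0.16772486] [0.49802263 0.16725423] [0.51867427 0.25449804] 0.08965473607799632 -13.317461398869964
0.107 [0.49721602 0.16665869] [0.49809866 0.16747099] [0.51844502 0.2534251 ] 0.08832940419637868 -13.317461398869986
0.111 [0.49695963 0.16559253] [0.4981747  0.16768774] [0.51821576 0.25235216] 0.08700407231476094 -13.317461398870023
[0.49784449 0.16892519] [0.49821271 0.16779612]
[0.49750453 0.16751819] [0.49830775 0.16806706]
[0.49716458 0.16611119] [0.4984028  0.16833801]
(array([0.52025363, 0.25371285, 0.10459957]), [np.float64(0.0028245193017744086), np.float64(0.0018085705132801315), np.float64(0.0017085706221399936)])
[0.52278162 0.25160134 0.23177119] [[-2.58856113e-01 -9.65915701e-01  6.09981445e-04]
 [-9.65915719e-01  2.58856394e-01  4.36415458e-04]
 [-5.79438140e-04 -4.76221858e-04 -9.99999719e-01]]
```

```bash
python3 - <<'E'
from h import *
W=grab_frame("wrist");s=sensors.state();R=np.array(s["orientation"]);p=np.array(s["tool_pos"])
for d in (0,.011): print(proj(W,p+R@[d,0,0]),proj(W,p+R@[d,.0145,0]))
g=cv2.cvtColor(W["image"],cv2.COLOR_RGB2GRAY)
print(g[225:275:2,284].tolist(), g[255,260:312:2].tolist())
E
python3 -m creep '[{"grip":0,"linear":[0.25,0.01,0],"turn":0},{"grip":0,"linear":[0.5,0.016,0],"turn":0},{"grip":0,"linear":[0.583,0.016,0.2],"turn":0},{"grip":0,"linear":[0.583,0.016,0.4],"turn":0},{"grip":0,"linear":[0.583,0.016,0.6],"turn":0},{"grip":0,"linear":[0.583,0.016,0.69],"turn":0},{"grip":0,"linear":[0.583,0.016,0.69],"turn":0}]'
```

```text
[282.43503219 262.4076761 ] [311.67685852 262.42870338]
[282.41909728 241.91075491] [312.27117234 241.93541833]
[174, 176, 211, 214, 212, 216, 214, 216, 212, 214, 207, 23, 9, 5, 10, 1, 3, 8, 11, 3, 11, 7, 10, 10, 7] [204, 204, 207, 206, 205, 100, 58, 54, 51, 63, 50, 10, 1, 11, 37, 58, 55, 53, 52, 72, 201, 203, 206, 207, 202, 209]
t: 4.82
tool_pos: [0.4959, 0.167, 0.1238]
orientation: [[-0.259, -0.966, -0.006], [-0.966, 0.259, -0.003], [0.004, 0.005, -1.0]]
ft_force: [0.2, 0.1, -0.3]
finger_gap: 0.001
grip_force: 0.0
```

```bash
python3 -m creep '[{"grip":0,"linear":[0.004,-0.02,0.01],"turn":0},{"grip":0,"linear":[0.004,-0.02,0.02],"turn":0},{"grip":0,"linear":[0.004,-0.02,0.02],"turn":0},{"grip":0,"linear":[0.004,-0.02,0.02],"turn":0}]'
```

```text
t: 5.15
tool_pos: [0.5012, 0.1673, 0.1261]
orientation: [[-0.258, -0.966, 0.002], [-0.966, 0.258, 0.001], [-0.001, -0.001, -1.0]]
ft_force: [0.7, -0.6, 0.5]
finger_gap: -0.001
grip_force: 0.0
```

```bash
python3 -m creep '[{"grip":0,"linear":[0.005,0.007,0.01],"turn":0},{"grip":0,"linear":[0.007,0.007,0.02],"turn":0},{"grip":0,"linear":[0.007,0.007,0.03],"turn":0},{"grip":0,"linear":[0.007,0.007,0.04],"turn":0},{"grip":0,"linear":[0.007,0.007,0.05],"turn":0}]'
python3 -m creep '[{"grip":0,"linear":[0,0,0.007],"turn":0},{"grip":0,"linear":[0,0,0.013],"turn":0}]'
python3 -m creep '[{"grip":0,"linear":[0,0,0.007],"turn":0},{"grip":0,"linear":[0,0,0.013],"turn":0}]'
```

```text
t: 5.57
tool_pos: [0.4993, 0.1662, 0.1171]
orientation: [[-0.258, -0.966, -0.0], [-0.966, 0.258, -0.0], [0.0, -0.0, -1.0]]
ft_force: [-0.1, -0.4, 1.4]
finger_gap: 0.003
grip_force: 0.0
t: 5.73
tool_pos: [0.4995, 0.1662, 0.1156]
orientation: [[-0.258, -0.966, 0.001], [-0.966, 0.258, -0.0], [0.0, -0.001, -1.0]]
ft_force: [0.2, 0.9, 2.3]
finger_gap: 0.004
grip_force: 1.5
t: 5.9
tool_pos: [0.4998, 0.1663, 0.1143]
orientation: [[-0.258, -0.966, 0.002], [-0.966, 0.258, 0.0], [-0.001, -0.001, -1.0]]
ft_force: [-0.3, -0.6, 4.3]
finger_gap: 0.002
grip_force: 2.3
```

```bash
python3 -m creep '[{"grip":0,"linear":[0,0,0.007],"turn":0},{"grip":0,"linear":[0,0,0.014],"turn":0}]'
python3 -m creep '[{"grip":0,"linear":[0,0,0.006],"turn":0}]'
python3 -m creep '[{"grip":0,"linear":[0,0,0.004],"turn":0}]'
```

```text
t: 6.07
tool_pos: [0.4997, 0.1663, 0.112]
orientation: [[-0.258, -0.966, 0.001], [-0.966, 0.258, 0.0], [-0.001, -0.001, -1.0]]
ft_force: [-0.6, -0.3, 4.1]
finger_gap: -0.004
grip_force: 2.5
t: 6.15
tool_pos: [0.4996, 0.1663, 0.1108]
orientation: [[-0.258, -0.966, 0.001], [-0.966, 0.258, 0.0], [-0.0, -0.001, -1.0]]
ft_force: [-0.3, 0.1, 5.3]
finger_gap: -0.001
grip_force: 2.5
t: 6.23
tool_pos: [0.4995, 0.1663, 0.11]
orientation: [[-0.258, -0.966, 0.001], [-0.966, 0.258, 0.0], [-0.0, -0.001, -1.0]]
ft_force: [0.3, 0.1, 5.6]
finger_gap: 0.003
grip_force: 2.8
```

```bash
python3 -m creep '[{"grip":0,"linear":[0,0,0.003],"turn":0}]'; python3 -m creep '[{"grip":0,"linear":[0,0,0.002],"turn":0}]' | grep -E "tool|ft"
```

```text
t: 6.32
tool_pos: [0.4995, 0.1662, 0.1096]
orientation: [[-0.258, -0.966, 0.001], [-0.966, 0.258, 0.0], [-0.0, -0.001, -1.0]]
ft_force: [-0.3, 0.3, 5.9]
finger_gap: 0.0
grip_force: 2.8
tool_pos: [0.4995, 0.1662, 0.1093]
ft_force: [-0.6, 0.2, 5.9]
```

```bash
python3 -m creep '[{"grip":0,"linear":[0,0,0.003],"turn":0}]' | grep -E "tool|ft"; python3 -m creep '[{"grip":0,"linear":[0,0,0.002],"turn":0}]' | grep -E "tool|ft"
```

```text
tool_pos: [0.4995, 0.1663, 0.109]
ft_force: [-1.0, -0.2, 6.3]
tool_pos: [0.4995, 0.1663, 0.1087]
ft_force: [-0.6, 0.2, 6.0]
```

```bash
python3 -m creep '[{"grip":0,"linear":[0,0,0.001],"turn":0}]' | grep -E "tool|ft"
```

```text
tool_pos: [0.4995, 0.1663, 0.1084]
ft_force: [0.7, -0.1, 4.8]
```

```bash
python3 -m creep '[{"grip":0,"linear":[0,0,0.003],"turn":0}]' | grep -E "tool|ft"; python3 -m creep '[{"grip":0,"linear":[0,0,0.002],"turn":0}]' | grep -E "tool|ft"
```

```text
tool_pos: [0.4996, 0.1663, 0.1082]
ft_force: [-0.2, 0.0, 7.1]
tool_pos: [0.4998, 0.1663, 0.1082]
ft_force: [0.3, -0.1, 8.6]
```

```bash
python3 -m creep '[{"grip":0,"linear":[0,0,0.002],"turn":0}]' | grep -E "tool|ft"
```

```text
tool_pos: [0.4999, 0.1663, 0.1082]
ft_force: [-0.3, -0.1, 8.3]
```

```bash
python3 -m creep '[{"grip":0,"linear":[0,0,0.002],"turn":0},{"grip":0,"linear":[0,0,0.002],"turn":0}]' | grep -E "tool|ft"; python3 -m creep '[{"grip":0,"linear":[0,0,-0.01],"turn":0},{"grip":0,"linear":[0,0,-0.02],"turn":0},{"grip":0,"linear":[0,0,-0.03],"turn":0},{"grip":0,"linear":[0,0,-0.04],"turn":0},{"grip":0,"linear":[0,0,-0.05],"turn":0},{"grip":0,"linear":[0,0,-0.06],"turn":0}]' | grep -E "tool|ft"
```

```text
tool_pos: [0.5001, 0.1664, 0.1081]
ft_force: [-0.5, 0.4, 8.4]
tool_pos: [0.4991, 0.1661, 0.1156]
ft_force: [0.7, 0.5, 3.0]
```

```bash
python3 -m creep '[{"grip":0,"linear":[0,0,-0.013],"turn":0},{"grip":0,"linear":[0,0,-0.027],"turn":0},{"grip":0,"linear":[0,0,-0.04],"turn":0},{"grip":0,"linear":[0,0,-0.053],"turn":0},{"grip":0,"linear":[0,0,-0.066],"turn":0},{"grip":0,"linear":[0,0,-0.08],"turn":0},{"grip":0,"linear":[0,0,-0.1],"turn":0},{"grip":0,"linear":[0,0,-0.15],"turn":0}]' | grep -E "tool|ft"
python3 -m creep '[{"grip":0,"linear":[0,0,-0.25],"turn":0},{"grip":0,"linear":[0,0,-0.5],"turn":0},{"grip":0,"linear":[0,0,-0.65],"turn":0},{"grip":0,"linear":[0,0,-0.65],"turn":0},{"grip":0,"linear":[0,0,-0.65],"turn":0}]' | grep -E "tool|ft"
python3 - <<'E'
from h import *
W=grab_frame("wrist");S=grab_frame("scene")
a=cv2.resize(W["image"][120:270,210:360,::-1],(400,400),interpolation=3);b=cv2.resize(S["image"][100:200,240:340,::-1],(400,400),interpolation=3)
cv2.imwrite("pics/d.png",np.hstack([a,b]))
print([np.round(r["centre"],1).tolist() for r in place_of(W,"well_a_rim")])
s=sensors.state();print(s["t"],s["tool_pos"],s["orientation"],s["ft_force"])
E
```

```text
tool_pos: [0.4988, 0.166, 0.1376]
ft_force: [-0.4, -0.2, -0.5]
tool_pos: [0.4999, 0.1666, 0.2381]
ft_force: [-1.3, -0.1, -0.7]
[[286.2, 194.8]]
8.8 [0.49888388 0.16611946 0.23470472] [[-2.58262321e-01 -9.66073242e-01 -1.75083882e-03]
 [-9.66073911e-01  2.58264149e-01 -9.09860203e-04]
 [ 1.33117049e-03  1.45645710e-03 -9.99998053e-01]] [-0.6452346  -0.26179041 -0.53381742]
```

View pics/d.png

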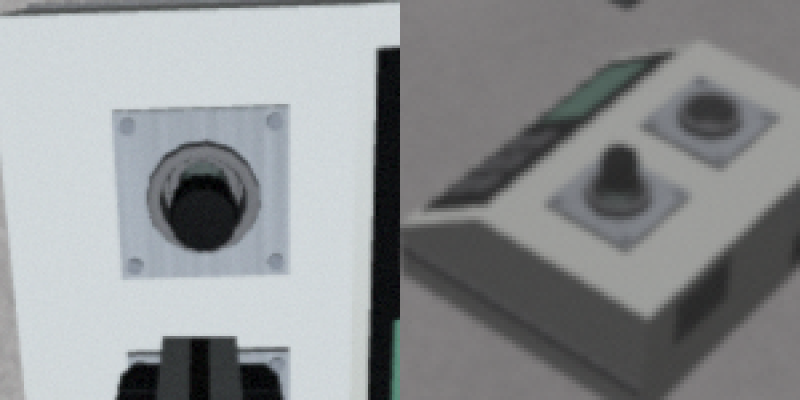

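Tube_a now stands raised, with its cap well above the collar (crop (205,215) in the left view, and tall at (620,170) in the right). Next is tube_b.

```bash
python3 -m creep '[{"grip":50,"linear":[0.25,-0.12,0],"turn":0},{"grip":50,"linear":[0.5,-0.25,0],"turn":0},{"grip":50,"linear":[0.75,-0.4,0],"turn":0},{"grip":50,"linear":[0.93,-0.48,0],"turn":0},{"grip":50,"linear":[0.93,-0.48,0],"turn":0}]' | grep tool
python3 -m creep '[{"grip":50,"linear":[0.25,-0.12,0],"turn":0},{"grip":50,"linear":[0.5,-0.25,0],"turn":0},{"grip":50,"linear":[0.75,-0.4,0],"turn":0},{"grip":50,"linear":[0.93,-0.48,0],"turn":0},{"grip":50,"linear":[0.93,-0.48,0],"turn":0},{"grip":50,"linear":[0.93,-0.48,0],"turn":0}]' | grep tool
cat > m.py <<'E'
from h import *
import sys
W=grab_frame("wrist");np.savez(sys.argv[1],img=W["image"],rvec=W["rvec"],tvec=W["tvec"])
s=sensors.state();print(s["t"],s["tool_pos"],np.round(s["orientation"],4).tolist())
for n in ["tube_b_neck","tube_b","rack"]:
    print(n,[(np.round(r["centre"],1).tolist(),round(r["score"],2)) for r in place_of(W,n)][:3])
uv=proj(W,[.544,-.223,.105]);print(uv)
try: print(dark(W,uv,25,35))
except Exception as e: print(e)
save(W,sys.argv[1][:-3]+"png")
E
python3 m.py b1.npz
python3 -m creep '[{"grip":50,"linear":[0.22,0,0],"turn":0},{"grip":50,"linear":[0.4,0,0],"turn":0},{"grip":50,"linear":[0.4,0,0],"turn":0},{"grip":50,"linear":[0.4,0,0],"turn":0}]' | grep tool
python3 m.py b2.npz
python3 -c "
import cv2,numpy as np
a=cv2.imread('pics/b1.png');b=cv2.imread('pics/b2.png');cv2.imwrite('pics/e.png',np.hstack([a[0:300,100:500],b[0:300,100:500]]))"
```

```text
tool_pos: [0.5327, 0.0082, 0.2346]
tool_pos: [0.5659, -0.1419, 0.234]
9.7667 [ 0.56593527 -0.14078775  0.23444306] [[-0.2596, -0.9657, -0.0024], [-0.9657, 0.2596, 0.0], [0.0006, 0.0024, -1.0]]
tube_b_neck [([284.5, 94.1], 0.58)]
tube_b [([279.8, 100.3], 0.79), ([398.8, 385.4], 0.22)]
rack [([285.5, 121.9], 0.64)]
[282.69464814  95.4427994 ]
(array([281.25311203,  93.21369295]), array([269,  81,  25,  26, 482], dtype=int32))
tool_pos: [0.5506, -0.1984, 0.2361]
10.3 [ 0.55086253 -0.19775841  0.23599496] [[-0.2578, -0.9662, 0.0004], [-0.9662, 0.2578, 0.0001], [-0.0002, -0.0004, -1.0]]
tube_b_neck [([284.3, 158.5], 0.91)]
tube_b [([283.7, 149.2], 0.62)]
rack [([284.9, 170.1], 0.63)]
[283.3853601  166.24024929]
(array([282.20353982, 163.01548673]), array([271, 151,  23,  25, 452], dtype=int32))
```

View pics/e.png

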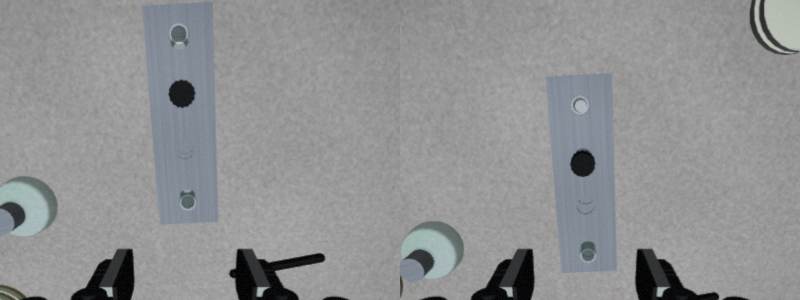

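The views show the rack, with tube_b's cap at (281,93) in the first and (282,163) in the second.

```bash
python3 - <<'E'
from h import *
W=grab_frame("wrist");o=[]
for f,uv in(("b1.npz",(281.25,93.2)),("b2.npz",(282.2,163.0))):
    P=dict(W);z=np.load(f);P.update(rvec=z["rvec"],tvec=z["tvec"]);o.append((P,uv))
X,r=tri(o);print(X,r,[atz(p,u,.106)[:2] for p,u in o])
s=sensors.state();R=np.array(s["orientation"])
for t in ([X[0],X[1]],[.5447,-.2249]): print(R[:,:2].T@(np.r_[t,0]-np.r_[s["tool_pos"][:2],0])/.15)
g=cv2.cvtColor(W["image"],cv2.COLOR_RGB2GRAY); print((s["tool_pos"]),proj(W,s["tool_pos"]))
E
```

```text
[ 0.54457811 -0.22521757  0.09978524] [np.float64(6.622529416221384e-05), np.float64(6.622529416229971e-05)] [array([ 0.54468624, -0.22492195]), array([ 0.54421358, -0.22615273])]
[ 0.19013541 -0.0055016 ]
[ 0.18788058 -0.00574314]
[ 0.55110643 -0.19744222  0.23587472] [282.35813896 262.10431475]
```

```bash
python3 -m creep '[{"grip":50,"linear":[0.19,-0.009,0],"turn":0},{"grip":50,"linear":[0.19,-0.009,0.25],"turn":0},{"grip":50,"linear":[0.19,-0.009,0.5],"turn":0},{"grip":50,"linear":[0.19,-0.009,0.7],"turn":0},{"grip":50,"linear":[0.19,-0.009,0.85],"turn":0},{"grip":50,"linear":[0.19,-0.009,0.92],"turn":0},{"grip":50,"linear":[0.19,-0.009,0.92],"turn":0},{"grip":50,"linear":[0.19,-0.009,0.92],"turn":0}]'
python3 - <<'E'
from h import *
W=grab_frame("wrist");save(W,"f.png");print(sensors.state()["tool_pos"],sensors.state()["t"])
E
```

```text
t: 11.17
tool_pos: [0.5453, -0.2263, 0.0989]
orientation: [[-0.258, -0.966, 0.001], [-0.966, 0.258, -0.001], [0.001, -0.001, -1.0]]
ft_force: [0.3, -0.3, 0.6]
finger_gap: 0.586
grip_force: 0.0
[ 0.54584974 -0.22647777  0.09998441] 11.2167
```

View pics/f.png

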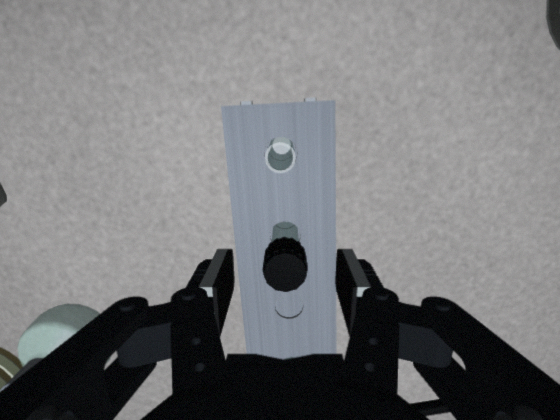

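The cap at (285,268) sits midway between the fingers (columns 233 and 337). I'll go down and grip.

```bash
python3 -m creep '[{"grip":50,"linear":[0,0,0.06],"turn":0},{"grip":50,"linear":[0,0,0.107],"turn":0},{"grip":50,"linear":[0,0,0.107],"turn":0},{"grip":15,"linear":[0,0,0.107],"turn":0},{"grip":15,"linear":[0,0,0.107],"turn":0},{"grip":15,"linear":[0,0,0.107],"turn":0},{"grip":15,"linear":[0,0,0.107],"turn":0},{"grip":15,"linear":[0,0,0.107],"turn":0}]'
python3 -m creep '[{"grip":15,"linear":[0,0,0],"turn":0},{"grip":15,"linear":[0,0,0],"turn":0},{"grip":15,"linear":[0,0,0],"turn":0}]'
```

```text
t: 11.88
tool_pos: [0.545, -0.2265, 0.0823]
orientation: [[-0.258, -0.966, 0.001], [-0.966, 0.258, -0.0], [0.0, -0.001, -1.0]]
ft_force: [-0.4, 0.5, 1.0]
finger_gap: 0.227
grip_force: 58.7
t: 12.13
tool_pos: [0.545, -0.2265, 0.0822]
orientation: [[-0.258, -0.966, 0.001], [-0.966, 0.258, -0.0], [0.0, -0.001, -1.0]]
ft_force: [-0.1, -0.0, 2.3]
finger_gap: 0.218
grip_force: 58.8
```

```bash
python3 -m creep '[{"grip":15,"linear":[0,0,-0.06],"turn":0},{"grip":15,"linear":[0,0,-0.15],"turn":0},{"grip":15,"linear":[0,0,-0.3],"turn":0},{"grip":15,"linear":[0,0,-0.45],"turn":0},{"grip":15,"linear":[0,0,-0.6],"turn":0},{"grip":15,"linear":[0,0,-0.75],"turn":0},{"grip":15,"linear":[0,0,-0.9],"turn":0},{"grip":15,"linear":[0,0,-1],"turn":0}]'
python3 -m creep '[{"grip":15,"linear":[-0.1,0.03,-0.05],"turn":0},{"grip":15,"linear":[-0.25,0.08,-0.09],"turn":0},{"grip":15,"linear":[-0.45,0.14,-0.09],"turn":0},{"grip":15,"linear":[-0.65,0.2,-0.09],"turn":0},{"grip":15,"linear":[-0.76,0.247,-0.09],"turn":0}]' | grep -E "tool|grip"
python3 -m creep '[{"grip":15,"linear":[-0.2,0.07,0],"turn":0},{"grip":15,"linear":[-0.4,0.13,0],"turn":0},{"grip":15,"linear":[-0.6,0.2,0],"turn":0},{"grip":15,"linear":[-0.76,0.247,0],"turn":0}]' | grep -E "tool|grip"
python3 -m creep '[{"grip":15,"linear":[-0.2,0.07,0],"turn":0},{"grip":15,"linear":[-0.4,0.13,0],"turn":0},{"grip":15,"linear":[-0.6,0.2,0],"turn":0},{"grip":15,"linear":[-0.76,0.247,0],"turn":0}]' | grep -E "tool|grip"
python3 -m creep '[{"grip":15,"linear":[-0.2,0.07,0],"turn":0},{"grip":15,"linear":[-0.4,0.13,0],"turn":0},{"grip":15,"linear":[-0.6,0.2,0],"turn":0},{"grip":15,"linear":[-0.76,0.247,0],"turn":0},{"grip":15,"linear":[-0.76,0.247,0],"turn":0},{"grip":15,"linear":[-0.76,0.247,0],"turn":0}]' | grep -E "tool|grip"
python3 - <<'E'
from h import *
W=grab_frame("wrist");S=grab_frame("scene");save(W,"g.png")
s=sensors.state();p=np.array(s["tool_pos"]);print(s["t"],p,np.round(s["orientation"],4).tolist())
print("tip",proj(W,p-[0,0,.0792]),"tcp",proj(W,p))
for z in(0,): print("rim est",proj(W,[.5185,.2545,.104]),proj(W,[.5205,.2525,.104]))
for n in("well_b_rim","tube_b"): print([(np.round(r["centre"],1).tolist(),round(r["score"],2)) for r in place_of(W,n)])
a=W["image"][80:380,140:440,::-1];b=cv2.resize(S["image"][50:200,250:400,::-1],(450,450),interpolation=3)
cv2.imwrite("pics/g2.png",np.hstack([cv2.resize(a,(450,450),interpolation=3),b])[:, :800])
E
```

```text
t: 12.8
tool_pos: [0.545, -0.2267, 0.2359]
orientation: [[-0.258, -0.966, 0.003], [-0.966, 0.258, -0.001], [0.0, -0.004, -1.0]]
ft_force: [-0.4, -0.6, 0.1]
finger_gap: 0.223
grip_force: 59.3
tool_pos: [0.5383, -0.1044, 0.2466]
grip_force: 59.3
tool_pos: [0.5316, 0.0149, 0.2467]
grip_force: 59.3
tool_pos: [0.5252, 0.1347, 0.2466]
grip_force: 59.3
tool_pos: [0.519, 0.2535, 0.2458]
grip_force: 59.3
14.4833 [0.51947463 0.25201857 0.24607213] [[-0.2584, -0.966, 0.0006], [-0.966, 0.2584, -0.0], [-0.0001, -0.0005, -1.0]]
tip [281.93734506 211.19776282] tcp [280.78598353 260.2301347 ]
rim est [284.13225647 192.66297354] [281.48805092 191.17117401]
[([282.3, 190.6], 0.71), ([283.5, 97.1], 0.6)]
[([282.3, 214.2], 0.88), ([282.3, 93.1], 0.62)]
```

View pics/g2.png

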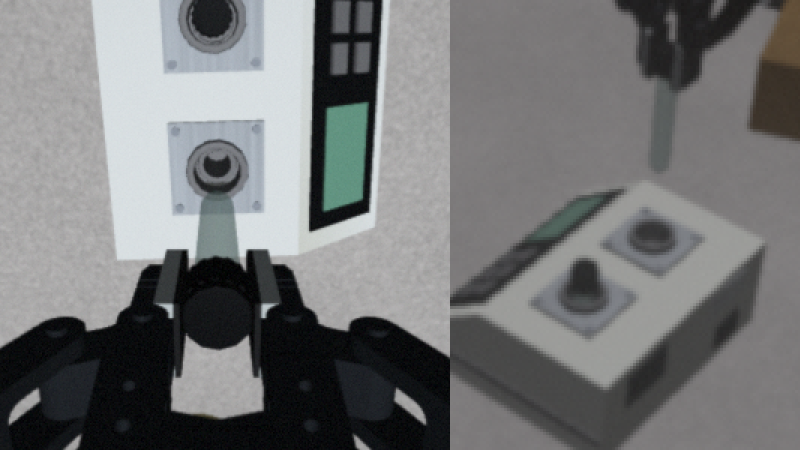

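Tube_b hangs straight, with its tip about (285,209) and the free well's ring centre at (285.3,192.7). I'll lower it to just above the collar and compare again.

```bash
python3 -m creep '[{"grip":15,"linear":[0,0,0.1],"turn":0},{"grip":15,"linear":[0,0,0.22],"turn":0},{"grip":15,"linear":[0,0,0.34],"turn":0},{"grip":15,"linear":[0,0,0.35],"turn":0},{"grip":15,"linear":[0,0,0.35],"turn":0},{"grip":15,"linear":[0,0,0.35],"turn":0}]' | grep -E "tool|ft"
python3 - <<'E'
from h import *
W=grab_frame("wrist");S=grab_frame("scene")
s=sensors.state();p=np.array(s["tool_pos"]);R=np.array(s["orientation"]);print(s["t"],p)
im=W["image"].copy()
tipz=p[2]-.0792
def ring(c,r): return np.array([proj(W,np.array(c)+r*(np.cos(a)*R[:,0]+np.sin(a)*R[:,1])) for a in np.linspace(0,6.28,60)])
print("tipz",tipz)
a=cv2.resize(im[130:280,210:360,::-1],(600,600),interpolation=3)
def dr(P,col):
    q=((P-[210,130]+.5)*4).astype(np.int32); cv2.polylines(a,[q],True,col,1)
X=[p[0],p[1]]
dr(ring([*X,.104],.0195),(0,0,255));dr(ring([*X,.104],.0145),(0,0,255))
dr(ring([*X,tipz+.008],.008),(0,255,0)); dr(ring([*X,tipz+.05],.008),(0,255,0))
cv2.imwrite("pics/h.png",a)
E
```

```text
tool_pos: [0.52, 0.252, 0.1943]
ft_force: [0.6, -0.1, 0.0]
15.1833 [0.52003894 0.25244536 0.19459284]
tipz 0.1153928387858744
```

View pics/h.png

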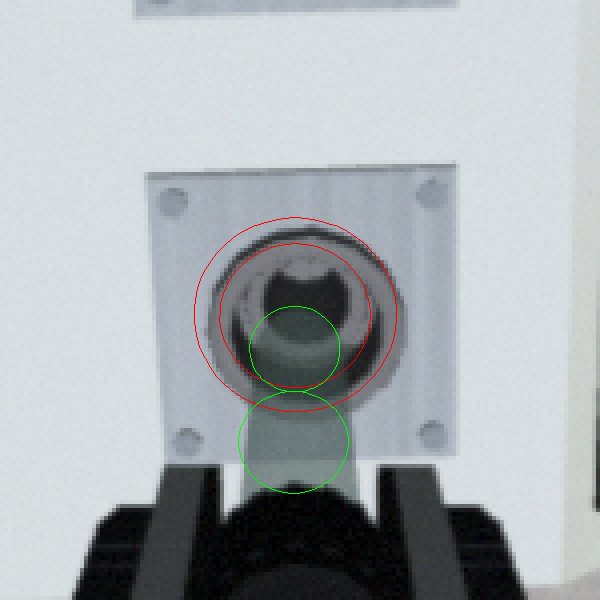

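The tube tip sits above the collar but seems slightly off the well axis. I'll check with numbers, using the plate screws and tube edges.

```bash
python3 - <<'E'
from h import *
W=grab_frame("wrist");s=sensors.state();p=np.array(s["tool_pos"]);R=np.array(s["orientation"])
g=cv2.cvtColor(W["image"],cv2.COLOR_RGB2GRAY).astype(float);gs=cv2.GaussianBlur(g,(0,0),.7)
sc=[]
for u,v in[(173,202),(431,194),(188,441),(432,434)]:
    x,y=210+u/4,130+v/4;x0,y0=int(x)-6,int(y)-6
    w=gs[y0:y0+13,x0:x0+13];k=np.clip(np.median(w)-8-w,0,None);yy,xx=np.mgrid[:13,:13]
    m=((xx-6)**2+(yy-6)**2<30);k=k*m;sc.append((x0+(k*xx).sum()/k.sum(),y0+(k*yy).sum()/k.sum()))
print("screws",np.round(sc,2).tolist())
for z in(.092,.094,.097):
    q=np.array([atz(W,u,z)[:2] for u in sc]);c=q.mean(0)
    print(z,"centre",c,"sides",[round(np.linalg.norm(q[i]-q[j])*1e3,1) for i,j in((0,1),(2,3),(0,2),(1,3))],"tool off mm",R[:,:2].T@np.r_[c-p[:2],0]*1e3)
# tube edges
for r in(232,238,244): print(r,[int(v) for v in g[r,264:306]])
for c in(282,285,288): print(c,[int(v) for v in g[196:236,c]])
print("ring row 210",[int(v) for v in g[210,256:318]])
print("col 286 top",[int(v) for v in g[180:206,286]])
t=p-[0,0,.0792]
print("pred tube axis cols",[proj(W,t+[0,0,h]).round(1).tolist() for h in(0,.008,.03,.05)])
# sphere silhouette top: 
C=t+[0,0,.008];best=min(proj(W,C+.008*np.array([np.cos(a)*np.cos(b)*R[0,0]-np.sin(a)*np.cos(b)*R[0,1],np.cos(a)*np.cos(b)*R[1,0],np.sin(b)]))[1] for a in np.linspace(0,6.28,72) for b in np.linspace(-1.57,0,30));print("pred tip edge row",best, s["t"])
E
```

```text
screws [[252.97, 178.97], [317.45, 176.59], [256.42, 238.6], [317.43, 237.05]]
0.092 centre [0.51907509 0.25724234] sides [np.float64(50.8), np.float64(50.9), np.float64(50.7), np.float64(51.2)] tool off mm [-4.32134978  2.0477021 ]
0.094 centre [0.51892067 0.25663278] sides [np.float64(50.4), np.float64(50.5), np.float64(50.3), np.float64(50.8)] tool off mm [-3.69259183  2.03924594]
0.097 centre [0.51868903 0.25571844] sides [np.float64(49.7), np.float64(49.8), np.float64(49.7), np.float64(50.2)] tool off mm [-2.74945491  2.02656171]
232 [176, 178, 175, 174, 175, 178, 181, 172, 130, 114, 109, 107, 107, 95, 93, 93, 98, 96, 95, 94, 99, 98, 101, 99, 100, 100, 95, 96, 95, 94, 92, 95, 101, 128, 167, 176, 178, 180, 178, 179, 175, 175]
238 [177, 176, 176, 174, 175, 178, 176, 159, 114, 110, 109, 113, 110, 116, 116, 116, 119, 117, 115, 116, 119, 118, 120, 116, 122, 113, 113, 117, 114, 113, 116, 117, 112, 122, 158, 178, 181, 183, 180, 177, 176, 176]
244 [181, 181, 180, 180, 182, 180, 179, 134, 121, 118, 119, 121, 120, 121, 124, 127, 126, 125, 126, 129, 125, 129, 129, 127, 132, 134, 127, 128, 
[... 441 characters left out ...]
, 33, 33, 34, 33, 35, 38, 56, 64, 62, 65, 62, 64, 68, 92, 100, 94, 86, 82, 80, 70, 65, 64, 61, 58, 61, 65, 61, 76, 90, 99, 100, 95, 105, 111]
ring row 210 [181, 182, 178, 179, 177, 161, 105, 116, 120, 124, 119, 96, 44, 48, 88, 122, 117, 120, 122, 122, 109, 80, 60, 61, 62, 61, 60, 64, 62, 64, 61, 63, 62, 59, 61, 57, 40, 35, 40, 76, 112, 122, 126, 118, 107, 119, 93, 46, 41, 85, 116, 123, 125, 121, 117, 139, 170, 179, 178, 184, 179, 175]
col 286 top [179, 176, 178, 178, 178, 167, 88, 49, 85, 120, 128, 128, 121, 115, 119, 126, 128, 126, 122, 75, 43, 39, 36, 35, 38, 36]
pred tube axis cols [[283.4, 212.5], [283.3, 216.0], [283.2, 227.0], [283.0, 239.2]]
pred tip edge row 204.4551869606703 15.2333
```

```bash
python3 -m creep '[{"grip":15,"linear":[-0.008,0.004,0],"turn":0},{"grip":15,"linear":[-0.008,0.004,0.04],"turn":0},{"grip":15,"linear":[-0.008,0.004,0.08],"turn":0},{"grip":15,"linear":[-0.008,0.004,0.12],"turn":0},{"grip":15,"linear":[-0.008,0.004,0.16],"turn":0},{"grip":15,"linear":[-0.008,0.004,0.16],"turn":0}]' | grep -E "tool|ft"
python3 -m creep '[{"grip":15,"linear":[0,0,0.013],"turn":0},{"grip":15,"linear":[0,0,0.027],"turn":0},{"grip":15,"linear":[0,0,0.04],"turn":0}]' | grep -E "tool|ft"
```

```text
tool_pos: [0.5184, 0.2534, 0.1664]
ft_force: [0.9, -0.3, -1.5]
tool_pos: [0.5193, 0.2538, 0.1628]
ft_force: [0.6, -0.5, -0.2]
```

```bash
python3 -m creep '[{"grip":15,"linear":[0,0,0.01],"turn":0},{"grip":15,"linear":[0,0,0.02],"turn":0}]' | grep -E "tool|ft"; python3 -c "
from cell import sensors;s=sensors.state();print(s['ft_force'],s['wrist_torque'])"
```

```text
tool_pos: [0.5192, 0.2538, 0.1597]
ft_force: [-0.3, -0.3, -0.3]
[-0.29398561 -0.2897451  -0.26207759] [ 0.00291024 -0.02263728 -0.02100816]
```

```bash
for i in 1 2; do :; done; python3 -m creep '[{"grip":15,"linear":[0,0,0.01],"turn":0},{"grip":15,"linear":[0,0,0.02],"turn":0},{"grip":15,"linear":[0,0,0.03],"turn":0}]' | grep -E "tool|ft"; python3 -m creep '[{"grip":15,"linear":[0,0,0.01],"turn":0},{"grip":15,"linear":[0,0,0.02],"turn":0},{"grip":15,"linear":[0,0,0.03],"turn":0}]' | grep -E "tool|ft"; python3 -c "
from cell import sensors;s=sensors.state();print(s['ft_force'],s['wrist_torque'])"
```

```text
tool_pos: [0.5192, 0.2538, 0.1551]
ft_force: [0.6, -0.4, -0.7]
tool_pos: [0.5191, 0.2538, 0.1506]
ft_force: [0.0, 0.0, -0.8]
[ 0.04378631  0.04747245 -0.76627215] [ 0.01738359 -0.00548169 -0.00580126]
```

```bash
python3 -m creep '[{"grip":15,"linear":[0,0,0.05],"turn":0},{"grip":15,"linear":[0,0,0.1],"turn":0},{"grip":15,"linear":[0,0,0.15],"turn":0},{"grip":15,"linear":[0,0,0.19],"turn":0},{"grip":15,"linear":[0,0,0.22],"turn":0},{"grip":15,"linear":[0,0,0.24],"turn":0},{"grip":15,"linear":[0,0,0.25],"turn":0}]' | grep -E "tool|ft"; python3 -m creep '[{"grip":15,"linear":[0,0,0.007],"turn":0},{"grip":15,"linear":[0,0,0.013],"turn":0},{"grip":15,"linear":[0,0,0.013],"turn":0}]' | grep -E "tool|ft"
```

```text
tool_pos: [0.519, 0.2536, 0.1126]
ft_force: [-0.8, -0.1, -0.5]
tool_pos: [0.5192, 0.2537, 0.1114]
ft_force: [-0.1, 0.9, -0.1]
```

```bash
python3 -m creep '[{"grip":15,"linear":[0,0,0.007],"turn":0},{"grip":15,"linear":[0,0,0.013],"turn":0},{"grip":15,"linear":[0,0,0.013],"turn":0}]' | grep -E "tool|ft"; python3 -m creep '[{"grip":15,"linear":[0,0,0.007],"turn":0},{"grip":15,"linear":[0,0,0.007],"turn":0}]' | grep -E "tool|ft"
```

```text
tool_pos: [0.5191, 0.2537, 0.1092]
ft_force: [-0.1, 0.4, -0.5]
tool_pos: [0.5191, 0.2537, 0.1081]
ft_force: [1.1, -0.5, -0.1]
```

```bash
python3 -m creep '[{"grip":50,"linear":[0,0,0],"turn":0},{"grip":50,"linear":[0,0,0],"turn":0},{"grip":50,"linear":[0,0,0],"turn":0},{"grip":50,"linear":[0,0,0],"turn":0},{"grip":50,"linear":[0,0,0],"turn":0}]' | grep -E "tool|ft|gap"
python3 -m creep '[{"grip":50,"linear":[0,0,-0.1],"turn":0},{"grip":50,"linear":[0,0,-0.25],"turn":0},{"grip":50,"linear":[0,0,-0.4],"turn":0},{"grip":0,"linear":[0,0,-0.4],"turn":0},{"grip":0,"linear":[0,0,-0.4],"turn":0},{"grip":0,"linear":[0,0,-0.4],"turn":0},{"grip":0,"linear":[0,0,-0.4],"turn":0},{"grip":0,"linear":[0,0,-0.4],"turn":0}]' | grep -E "tool|ft|gap"
python3 - <<'E'
from h import *
W=grab_frame("wrist")
for n in ["tube_b","tube_b_neck"]: print([(np.round(r["centre"],1).tolist(),round(r["score"],2)) for r in place_of(W,n)])
print(dark(W,proj(W,[.519,.254,.129]),20,35), proj(W,[.519,.254,.129]),proj(W,[.499,.166,.129]))
print([(np.round(r["extent"]).tolist(),round(r["score"],2)) for r in regions_of(W,"tube_b")])
E
```

```text
tool_pos: [0.5192, 0.2538, 0.1084]
ft_force: [0.0, 0.2, 0.1]
finger_gap: 0.585
tool_pos: [0.5188, 0.2535, 0.1671]
ft_force: [0.8, -0.9, 0.2]
finger_gap: -0.001
[([280.9, 91.4], 0.85), ([281.8, 194.7], 0.73)]
[([283.8, 218.3], 0.64)]
(array([283.73663751, 231.95432459]), array([ 265,  214,   38,   41, 1029], dtype=int32)) [282.53695119 234.48433771] [276.03794844  76.33438569]
[([279.0, 82.0, 39.0, 43.0], 0.75), ([283.0, 226.0, 36.0, 43.0], 0.65)]
```

Tube_b stands raised in the free well. Next I'll press it slowly, starting above the cap.

```bash
python3 -m creep '[{"grip":0,"linear":[0,0,0.1],"turn":0},{"grip":0,"linear":[0,0,0.18],"turn":0},{"grip":0,"linear":[0,0,0.2],"turn":0},{"grip":0,"linear":[0,0,0.21],"turn":0},{"grip":0,"linear":[0,0,0.217],"turn":0}]' | grep -E "tool|ft"
python3 -m creep '[{"grip":0,"linear":[0,0,0.007],"turn":0},{"grip":0,"linear":[0,0,0.013],"turn":0},{"grip":0,"linear":[0,0,0.02],"turn":0},{"grip":0,"linear":[0,0,0.027],"turn":0}]' | grep -E "tool|ft"
python3 -m creep '[{"grip":0,"linear":[0,0,0.007],"turn":0},{"grip":0,"linear":[0,0,0.013],"turn":0},{"grip":0,"linear":[0,0,0.02],"turn":0},{"grip":0,"linear":[0,0,0.027],"turn":0}]' | grep -E "tool|ft"
```

```text
tool_pos: [0.5192, 0.2537, 0.1356]
ft_force: [0.2, -0.7, 1.4]
tool_pos: [0.5197, 0.2539, 0.1328]
ft_force: [-0.4, -0.3, 4.4]
tool_pos: [0.5194, 0.2538, 0.128]
ft_force: [-0.7, -0.0, 4.6]
```

```bash
python3 -m creep '[{"grip":0,"linear":[0,0,0.007],"turn":0},{"grip":0,"linear":[0,0,0.013],"turn":0},{"grip":0,"linear":[0,0,0.02],"turn":0},{"grip":0,"linear":[0,0,0.027],"turn":0},{"grip":0,"linear":[0,0,0.033],"turn":0},{"grip":0,"linear":[0,0,0.04],"turn":0}]' | grep -E "tool|ft"
python3 -m creep '[{"grip":0,"linear":[0,0,0.007],"turn":0},{"grip":0,"linear":[0,0,0.013],"turn":0},{"grip":0,"linear":[0,0,0.02],"turn":0}]' | grep -E "tool|ft"
python3 -m creep '[{"grip":0,"linear":[0,0,0.006],"turn":0},{"grip":0,"linear":[0,0,0.006],"turn":0}]' | grep -E "tool|ft"
```

```text
tool_pos: [0.5192, 0.2538, 0.1217]
ft_force: [0.5, 0.5, 5.3]
tool_pos: [0.5192, 0.2538, 0.1187]
ft_force: [0.8, -0.0, 3.9]
tool_pos: [0.5191, 0.2538, 0.1175]
ft_force: [0.5, 0.3, 4.0]
```

```bash
python3 -m creep '[{"grip":0,"linear":[0,0,0.006],"turn":0}]' | grep -E "tool|ft"; python3 -m creep '[{"grip":0,"linear":[0,0,0.004],"turn":0}]' | grep -E "tool|ft"; python3 -m creep '[{"grip":0,"linear":[0,0,0.003],"turn":0}]' | grep -E "tool|ft"
```

```text
tool_pos: [0.5192, 0.2538, 0.1169]
ft_force: [0.3, -0.2, 5.5]
tool_pos: [0.5192, 0.2538, 0.1163]
ft_force: [-0.1, 0.9, 5.4]
tool_pos: [0.5192, 0.2538, 0.1158]
ft_force: [0.1, 1.3, 5.7]
```

```bash
python3 -m creep '[{"grip":0,"linear":[0,0,0.004],"turn":0}]' | grep -E "tool|ft"; python3 -m creep '[{"grip":0,"linear":[0,0,0.003],"turn":0}]' | grep -E "tool|ft"; python3 -m creep '[{"grip":0,"linear":[0,0,0.003],"turn":0}]' | grep -E "tool|ft"
```

```text
tool_pos: [0.5193, 0.2538, 0.1154]
ft_force: [-0.5, -1.1, 5.5]
tool_pos: [0.5193, 0.2538, 0.1149]
ft_force: [-0.4, 0.5, 5.7]
tool_pos: [0.5193, 0.2538, 0.1145]
ft_force: [0.0, 0.3, 5.9]
```

```bash
python3 -m creep '[{"grip":0,"linear":[0,0,0.003],"turn":0}]' | grep -E "tool|ft"; python3 -m creep '[{"grip":0,"linear":[0,0,0.003],"turn":0}]' | grep -E "tool|ft"
```

```text
tool_pos: [0.5193, 0.2538, 0.1141]
ft_force: [0.6, -0.4, 5.9]
tool_pos: [0.5193, 0.2538, 0.1136]
ft_force: [-1.0, -0.0, 6.0]
```

```bash
python3 -m creep '[{"grip":0,"linear":[0,0,0.003],"turn":0}]' | grep -E "tool|ft"; python3 -m creep '[{"grip":0,"linear":[0,0,0.003],"turn":0}]' | grep -E "tool|ft"
```

```text
tool_pos: [0.5193, 0.2538, 0.1132]
ft_force: [1.3, 0.0, 5.3]
tool_pos: [0.5194, 0.2538, 0.1131]
ft_force: [-0.2, 0.5, 7.9]
```

```bash
python3 -m creep '[{"grip":0,"linear":[0,0,0.003],"turn":0}]' | grep -E "tool|ft"
```

```text
tool_pos: [0.5196, 0.2538, 0.113]
ft_force: [0.5, 0.3, 8.8]
```

```bash
python3 -m creep '[{"grip":0,"linear":[0,0,0.001],"turn":0},{"grip":0,"linear":[0,0,0.001],"turn":0}]' | grep -E "tool|ft"; python3 -m creep '[{"grip":0,"linear":[0,0,-0.01],"turn":0},{"grip":0,"linear":[0,0,-0.02],"turn":0},{"grip":0,"linear":[0,0,-0.03],"turn":0},{"grip":0,"linear":[0,0,-0.04],"turn":0},{"grip":0,"linear":[0,0,-0.05],"turn":0},{"grip":0,"linear":[0,0,-0.06],"turn":0},{"grip":0,"linear":[0,0,-0.07],"turn":0},{"grip":0,"linear":[0,0,-0.08],"turn":0}]' | grep -E "tool|ft"
```

```text
tool_pos: [0.5197, 0.2538, 0.113]
ft_force: [-0.5, -0.4, 8.1]
tool_pos: [0.5188, 0.2535, 0.1233]
ft_force: [-0.3, 0.4, -0.4]
```

```bash
python3 -m creep '[{"grip":0,"linear":[0,0,-0.2],"turn":0},{"grip":0,"linear":[0,0,-0.45],"turn":0},{"grip":0,"linear":[0,0,-0.7],"turn":0},{"grip":0,"linear":[0,0,-0.75],"turn":0},{"grip":0,"linear":[0,0,-0.75],"turn":0},{"grip":0,"linear":[0,0,-0.75],"turn":0}]' | grep -E "tool|ft"
python3 - <<'E'
from h import *
W=grab_frame("wrist");T=grab_frame("top");S=grab_frame("scene")
for nm,X in(("a",(.499,.1665)),("b",(.5192,.2538))):
    uv=proj(W,[*X,.12]);
    print(nm,"locked pred",proj(W,[*X,.1195]).round(1),"raised",proj(W,[*X,.1335]).round(1),dark(W,uv,22,35))
for n in("marker","open_tube_1","dish_1","flask","tube_a"):
    print(n,[(np.round(r["centre"],1).tolist(),round(r["score"],2)) for r in place_of(S,n)][:3],[(np.round(r["centre"],1).tolist(),round(r["score"],2)) for r in place_of(T,n)][:3])
print(sensors.state()["t"])
E
```

```text
tool_pos: [0.5191, 0.254, 0.2366]
ft_force: [-0.4, -0.0, -0.3]
a locked pred [279.1  86.6] raised [278.8  85.2] (array([280.25559105,  87.76677316]), array([267,  73,  27,  31, 626], dtype=int32))
b locked pred [283.  198.6] raised [283.  203.3] (array([284.72271914, 197.66726297]), array([271, 184,  29,  27, 559], dtype=int32))
marker [([257.3, 220.8], 0.48)] [([284.7, 240.2], 0.48)]
open_tube_1 [([209.9, 334.5], 0.6), ([264.9, 278.7], 0.41), ([95.6, 299.4], 0.18)] [([334.8, 209.9], 0.6), ([389.4, 223.4], 0.42)]
dish_1 [([95.2, 300.3], 0.9), ([291.9, 143.3], 0.68), ([98.3, 298.8], 0.6)] [([404.9, 316.2], 0.86), ([401.4, 313.1], 0.39)]
flask [([372.9, 250.2], 0.55)] [([270.4, 136.1], 0.94)]
tube_a [] [([222.6, 232.1], 0.54), ([191.2, 224.6], 0.52)]
24.0833
```

```bash
python3 -c "
from cell import workorder;print(workorder.finish_job())"
```

```text
the job is handed in; nothing more can be done
None
```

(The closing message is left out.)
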